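# Stage the toothed parts on their inspection stations

### The arm

A 6-joint arm with a two-finger parallel gripper is mounted at the origin on a cart in front of the work surface, level with it; the furniture and walls round the work are solid. World frame = base frame: x ahead of the robot, y to its left, z up, the work surface at z = 0. Lengths are in m, angles in rad, forces in N, time in s.
With the tool pointing down it reaches from about 0.35 to 0.775 m from the base axis. Payload 5.5 kg.
Tool frame: the origin (TCP) lies at the very end of the fingers, on their centre line; the grasp point (between the pads) lies 19 mm behind it; z points along the fingers, y is the direction in which the jaws open and shut (so a half turn about z gives the same grasp; the last joint's range is limited). The gripper opens to 85 mm and grips with 20 to 120 N. Pads are 22 mm wide; open, the fingers measure 114 mm over their backs; the gripper's body (76 mm by 85 mm) begins 54 mm behind the grasp point. The pads swing forward as they close: fully open they stand 13 mm farther back than shut.
Start: joints at [1.206, 0.313, 0.046, 1.304, 0, 1.431], TCP at [0.128, 0.561, 0.231] pointing down, gripper open.
Joint ranges: [-2.76, 2.76], [-0.86, 1.69], [-1.03, 1.26], [-2.2, 2.34], [-1.47, 1.5], [-3.14, 3.14]. Speed limits (rad/s): [2.57, 2.57, 3.14, 3.14, 3.14, 3.14].

### API

Orientations are given as a unit quaternion [w, x, y, z].
In Python, from workcell import get_state, imaging, env, spotter gives the robot as it stands.
- The arm moves only by the tool play_rows, never from a script. Its argument "moves" is a list of rows, each an object with "claw": the finger opening in cm, from 0 to 8.54; "delta_pos": the shift along the tool's x, y, z in cm, a list of three; "twist": the turn about the tool's z in degrees. A call has 1 to 12 rows; each row is the pose to reach, as a shift and turn from the pose commanded when the call began, along the tool's axes at that moment; what a row does not reach only later rows make up. A row lasts 1/8 s, in which the tool goes at most 62.5 mm and 10.7 degrees, less where a joint would pass 70% of its speed; a pose out of reach is approached as far as the arm can. A call with a gripper value outside its range is refused whole. The fingers move at their own pace and stop on an object; "force" is the grip in N (left out, the last holds). Time passes only in rows, so rows that repeat a pose let the fingers close. It gives the time, the measured TCP pose, the force and the opening at its end, in the units of the state.
- get_state(): the state, without advancing time (a new reading comes with each control period).
- imaging.read_camera(name): name is "scene" or "top" or "wrist"; returns the picture (384x512x3 uint8, red, green, blue); there is no depth.
- imaging.camera_info(name): a dict with "fx", "fy", "cx", "cy" (pixels), "world_to_cam" (4x4, takes a point from world to camera coordinates). Camera axes: x right, y down, z forward; pixel columns grow to the right and rows downward; lengths in m; the calibration is good to about 2 mm. A picture is of the moment at which its call begins: read the wrist's pose just before it. camera_info takes no time and is no camera call; for the wrist camera it gives the pose at the moment of the call.
- env.hand_in(): hands the job in, once; it reports no verdict.
Trained networks look in the newest picture that a camera, given by its name, has taken for a name from the list of things; names that differ only in an ending like _2 or _b are one class to them, and where a whole thing is asked for, a point or a joint stands for the part that bears it (a point fixed in the world has none). Each returns a list of dicts, best first, with "conf" (0 to 1); they miss things now and then, are a little off and sometimes report something else, mostly with a low value. They report only what shows in the picture. A call takes as long as a camera call. They do not tell look-alikes from the thing itself.
- spotter.spot_in(camera, query): "extent" ([left, top, right, bottom] in pixels, round what is visible of it).
The state is a dict: "clock": time; "joint_pos": joint angles; "qvel": joint speeds; "tau": joint torques, N m; "tcp_pos": TCP position; "orientation": TCP orientation; "wrist_force": force on the tool from outside, world axes, zero at the start; "ft_torque": the same for the moment, N m; "finger_gap": finger opening in m.
Only numpy, scipy, OpenCV 4.12 (cv2) and the standard library are available. Lean on these libraries where they do the work, as an engineer would, in place of code of your own. Each camera call takes 0.05 s, during which the arm holds its last target. There are 200 camera calls.

### The job

Set out the four toothed parts that lie among the coloured plates for inspection (not the finished ones in the back right corner behind the blue bin), each standing upright in the middle of its own round station plate: the thin flat bright gear on the green plate, the bright double-rim pinion on the blue one, the short black pinion on the yellow one and the tall black sleeve on the red one. Never tip a part over, and leave the two smooth setting rings where they are.

Things in the scene. Friction and masses are not known exactly. Their poses are not given: they have to be found in the camera images.
- flat_gear: thin flat spur gear, bright steel, toothed, with a small bore, 52 mm across, 14 mm high, about 0.17 kg; lies flat. Belongs on the green plate. Lies in the open middle of the bench among the plates. Origin: centre of its underside; its z axis points up through the bore, turning about z makes no difference to the work
- double_pinion: bright steel double-rim pinion: two toothed rims one above the other, the lower 66 mm across (z 0 to 24 mm), the upper 60 mm across (z 26 to 48 mm), about 0.62 kg; stands upright. Belongs on the blue plate. Lies in the open middle of the bench among the plates. Origin: centre of its underside; its z axis points up through the bore, turning about z makes no difference to the work
- dark_pinion: short black toothed pinion, 58 mm across, 50 mm high, about 0.6 kg; stands upright. Belongs on the yellow plate. Lies in the open middle of the bench among the plates. Origin: centre of its underside; its z axis points up through the bore, turning about z makes no difference to the work
- black_sleeve: tall black splined (toothed) sleeve, 54 mm across, 78 mm high, about 0.55 kg; stands upright. Belongs on the red plate. Lies in the open middle of the bench among the plates. Origin: centre of its underside; its z axis points up through the bore, turning about z makes no difference to the work
- bright_ring: bright smooth setting ring without teeth, with a wide bore, 60 mm across, 18 mm high; lies flat, loose. To be left alone. Lies in the open middle of the bench among the plates. Origin: centre of its underside; its z axis points up through the bore, turning about z makes no difference to the work
- black_ring: black smooth setting ring without teeth, 48 mm across, 15 mm high; lies flat, loose. To be left alone. Lies in the open middle of the bench among the plates. Origin: centre of its underside; its z axis points up through the bore, turning about z makes no difference to the work
- green_plate: green round station plate fixed to the bench, 104 mm across, 6 mm thick, flat top with a thin black circle of 80 mm diameter round its middle. Origin: centre of its underside on the bench, so its top lies 6 mm above the origin; z points up
- blue_plate: blue round station plate fixed to the bench, 104 mm across, 6 mm thick, flat top with a thin black circle of 80 mm diameter round its middle. Origin: centre of its underside on the bench, so its top lies 6 mm above the origin; z points up
- yellow_plate: yellow round station plate fixed to the bench, 104 mm across, 6 mm thick, flat top with a thin black circle of 80 mm diameter round its middle. Origin: centre of its underside on the bench, so its top lies 6 mm above the origin; z points up
- red_plate: red round station plate fixed to the bench, 104 mm across, 6 mm thick, flat top with a thin black circle of 80 mm diameter round its middle. Origin: centre of its underside on the bench, so its top lies 6 mm above the origin; z points up
Mind the look-alikes: they are no part of the job. What is shaped like the double_pinion but orange or purple is not meant.

How it is judged:
By the outcome, as a careful person would: the job done as asked, in the order asked, and still so for the second after the job is handed in, with the robot touching nothing.
It also fails if it takes over 104 s, if anything falls off the work surface, if the arm or the gripper's body presses on something with over 40 N, if the wrist force passes 120 N, or if a joint passes its speed limit or range.

## Working session

There is one attempt and no reset: what is moved stays moved. The work goes in short steps, Python scripts to look and compute and a tool call to move; the robot and the scene stay as the last step left them, time stands still between calls to the robot, and variables do not carry over. Pictures are saved under pics/ and viewed, about 12 in all and at most 16, crops included, and the job is handed in when it is done.

Besides the shell and the picture viewer there is one more tool, called after "Call:" by a JSON object that holds its "fn" and its "kwargs". play_rows: Moves the arm, as the interface text tells. Its arguments: {"type":"object","properties":{"moves":{"type":"array"},"force":{"type":"number"}},"required":["moves"]}

```bash
ls; mkdir -p pics; python3 - <<'E'
from workcell import get_state, imaging, env, spotter
import cv2
s=get_state();print(s)
for n in ["top","scene"]:
    im=imaging.read_camera(n);cv2.imwrite(f"pics/{n}0.png",cv2.resize(im[:,:,::-1],(800,600),interpolation=cv2.INTER_CUBIC))
    print(imaging.camera_info(n))
    for q in ["flat_gear","double_pinion","dark_pinion","black_sleeve","bright_ring","black_ring","green_plate","blue_plate","yellow_plate","red_plate"]:
        print(q,[(round(d['conf'],2),[round(v) for v in d['extent']]) for d in spotter.spot_in(n,q)])
print(get_state()['clock'])
E
```

```text
pics
{'clock': 0.0, 'joint_pos': array([ 1.20642409e+00,  3.14009091e-01,  4.50035700e-02,  1.30361371e+00,
       -2.36474779e-05,  1.43120943e+00]), 'qvel': array([ 0.00170103,  0.00048061, -0.00220905,  0.00070815,  0.00066913,
        0.00057892]), 'tau': array([-8.10156671e-04, -4.80623710e+01,  2.98536730e+01,  1.93646637e-02,
       -6.22366474e-05, -1.77813700e-06]), 'tcp_pos': array([0.12799279, 0.5600547 , 0.23041399]), 'orientation': array([-2.15794476e-04,  1.12156136e-01,  9.93690178e-01, -8.85617932e-04]), 'wrist_force': array([ 0.88981068, -0.10777502,  0.20985236]), 'ft_torque': array([-7.20231086e-05,  4.90127043e-02, -8.34395241e-03]), 'finger_gap': 0.08515374360898709}
{'fx': 385.9472655205529, 'fy': 385.9472655205529, 'cx': 254.93971684336302, 'cy': 191.0150929146066, 'world_to_cam': array([[-0.01490526, -0.999671  ,  0.02087385, -0.00812818],
       [-0.99743139,  0.01340263, -0.07036331,  0.49512379],
       [ 0.07006039, -0.02186902, -0.99730301,  1.10752577],
       [ 0.        ,  0.        ,  0.        ,  1.        ]])}
flat_gear [(0.79, [243, 144, 262, 161])
[... 873 characters left out ...]
flat_gear [(0.47, [279, 191, 295, 206])]
double_pinion [(0.92, [287, 252, 311, 280]), (0.84, [294, 281, 323, 313]), (0.79, [247, 242, 274, 269]), (0.67, [330, 261, 361, 292]), (0.65, [362, 210, 389, 237])]
dark_pinion [(0.91, [341, 233, 368, 259])]
black_sleeve [(0.87, [151, 158, 171, 188]), (0.52, [331, 262, 359, 294]), (0.27, [192, 163, 222, 180])]
bright_ring [(0.73, [233, 215, 256, 232])]
black_ring [(0.63, [271, 236, 286, 248])]
green_plate [(0.8, [196, 194, 229, 216])]
blue_plate [(0.71, [192, 164, 221, 182]), (0.58, [270, 237, 289, 247])]
yellow_plate [(0.98, [232, 181, 263, 194]), (0.23, [330, 261, 361, 290])]
red_plate [(0.93, [302, 209, 339, 232]), (0.34, [342, 230, 368, 261])]
1.1
```

View pics/top0.png

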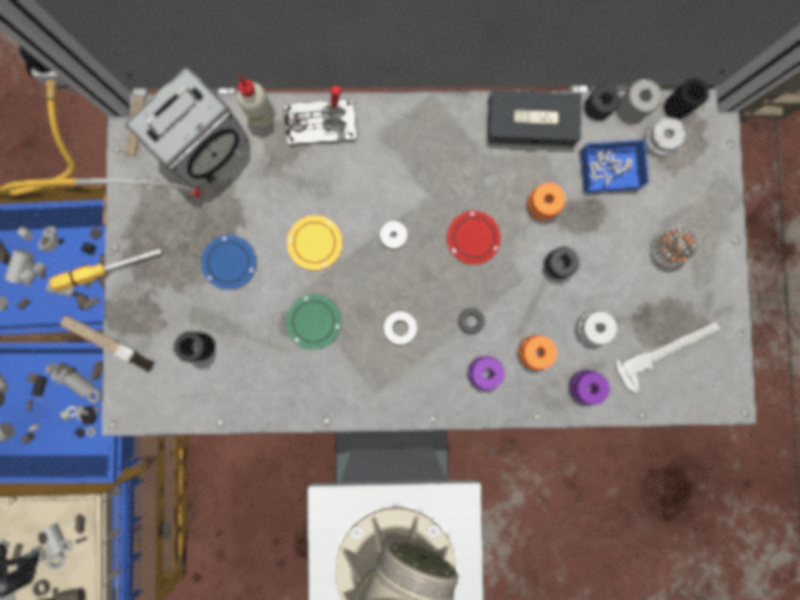

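View pics/scene0.png

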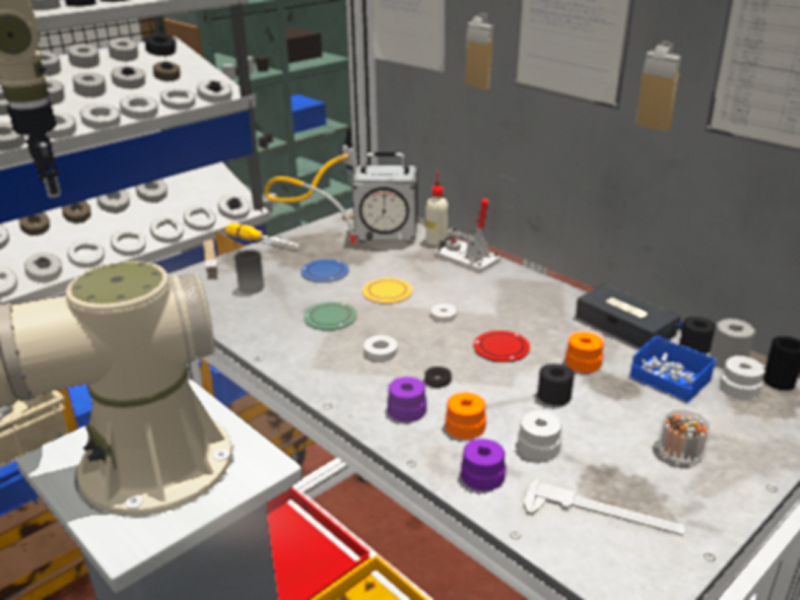

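The top view (800-px scale) shows flat gear (393,234), dark pinion (562,263), double pinion (600,328) and sleeve (195,347). The rings are at (400,327) and (471,320), with plates blue (229,262), yellow (315,242), green (314,321) and red (473,237). The purple and orange pinions are decoys. Next I localise everything.

```bash
cat > h.py <<'E'
from workcell import get_state, imaging, env, spotter
import numpy as np, cv2
from scipy.spatial.transform import Rotation as R
def p2w(ci,u,v,z):
    T=np.linalg.inv(ci['world_to_cam']); d=T[:3,:3]@[(u-ci['cx'])/ci['fx'],(v-ci['cy'])/ci['fy'],1]
    o=T[:3,3]; return (o+d*(z-o[2])/d[2])[:2]
def w2p(ci,p):
    c=ci['world_to_cam']@np.r_[p,1]; return ci['fx']*c[0]/c[2]+ci['cx'],ci['fy']*c[1]/c[2]+ci['cy']
def tool(dw):  # world shift (m) -> tool axes cm
    w,x,y,z=get_state()['orientation']; return (R.from_quat([x,y,z,w]).inv().apply(dw)*100).round(2)
E
python3 - <<'E'
from h import *
ci=imaging.camera_info("top"); im=imaging.read_camera("top")
k=1/1.5625
for n,u,v,z in [("flat",393,234,.014),("dbl",600,328,.048),("dark",562,262,.05),("sleeve",190,347,.078),("bring",400,327,.018),("kring",471,320,.015),("orange",538,351,.048),("purple",590,387,.048),("purple2",487,373,.048),("orange2",548,200,.048)]:
    print(n,p2w(ci,u*k,v*k,z).round(3))
hsv=cv2.cvtColor(im,cv2.COLOR_RGB2HSV)
for n,lo,hi,(u,v) in [("green",60,95,(314,321)),("blue",96,125,(229,262)),("yellow",18,35,(315,242)),("red",170,185,(473,237))]:
    h=hsv[...,0].astype(int); h=np.where((h<8)&(n=="red"),h+180,h)
    m=((h>=lo)&(h<=hi)&(hsv[...,1]>90)).astype(np.uint8)
    y0,x0=int(v*k),int(u*k); mm=np.zeros_like(m); mm[y0-26:y0+27,x0-26:x0+27]=m[y0-26:y0+27,x0-26:x0+27]
    c=max(cv2.findContours(mm,0,2)[0],key=cv2.contourArea); (cu,cv),r=cv2.minEnclosingCircle(c); e=cv2.fitEllipse(cv2.convexHull(c)) if True else 0
    print(n,(cu,cv,r),e,p2w(ci,*e[0],.006).round(4),p2w(ci,cu,cv,.006).round(4))
w=imaging.camera_info("wrist"); print(np.linalg.inv(w['world_to_cam']).round(3),w['fx'])
print(get_state()['clock'])
E
```

```text
flat [ 0.617 -0.007]
dbl [ 0.434 -0.381]
dark [ 0.556 -0.315]
sleeve [0.411 0.351]
bring [ 0.442 -0.017]
kring [ 0.453 -0.15 ]
orange [ 0.394 -0.266]
purple [ 0.328 -0.359]
purple2 [ 0.356 -0.172]
orange2 [ 0.671 -0.293]
green (200.5263214111328, 205.3157958984375, 10.863261222839355) ((200.24139404296875, 205.18344116210938), (20.450881958007812, 21.638607025146484), 42.506202697753906) [0.4563 0.1454] [0.4559 0.1446]
blue (145.91175842285156, 167.5, 17.270246505737305) ((145.84353637695312, 167.43435668945312), (33.566558837890625, 34.401893615722656), 85.50646209716797) [0.5696 0.3044] [0.5694 0.3042]
yellow (200.9472198486328, 155.09677124023438, 17.798255920410156) ((200.93177795410156, 154.9884796142578), (35.0174560546875, 35.36533737182617), 85.9555435180664) [0.6047 0.1427] [0.6043 0.1426]
red (302.7244873046875, 151.7244873046875, 17.417804718017578) ((302.732666015625, 151.58741760253906), (34.35021209716797, 34.65287780761719), 135.8219757080078) [ 0.6114 -0.1593] [ 0.611  -0.1593]
[[ 0.222  0.935  0.278  0.058]
 [ 0.975 -0.213 -0.063  0.577]
 [ 0.     0.285 -0.958  0.374]
 [ 0.     0.     0.     1.   ]] 287.91164177557425
1.15
```

Call:
{"fn": "play_rows", "kwargs": {"moves": [{"claw": 8.5, "delta_pos": [-60, -44.4, 0], "twist": -12.9}, {"claw": 8.5, "delta_pos": [-60, -44.4, 0], "twist": -12.9}, {"claw": 8.5, "delta_pos": [-60, -44.4, 0], "twist": -12.9}, {"claw": 8.5, "delta_pos": [-60, -44.4, 0], "twist": -12.9}, {"claw": 8.5, "delta_pos": [-60, -44.4, 0], "twist": -12.9}, {"claw": 8.5, "delta_pos": [-60, -44.4, 0], "twist": -12.9}, {"claw": 8.5, "delta_pos": [-60, -44.4, 0], "twist": -12.9}, {"claw": 8.5, "delta_pos": [-60, -44.4, 0], "twist": -12.9}, {"claw": 8.5, "delta_pos": [-60, -44.4, 0], "twist": -12.9}, {"claw": 8.5, "delta_pos": [-60, -44.4, 0], "twist": -12.9}, {"claw": 8.5, "delta_pos": [-60, -44.4, 0], "twist": -12.9}, {"claw": 8.5, "delta_pos": [-60, -44.4, 0], "twist": -12.9}]}}

```text
clock: 2.65
tcp_pos: [0.6154, -0.0078, 0.2314]
orientation: [0.0, -0.0, 1.0, 0.0]
wrist_force: [1.2, 0.4, 1.2]
finger_gap: 0.0851
```

Call:
{"fn": "play_rows", "kwargs": {"moves": [{"claw": 8.5, "delta_pos": [0, 0, 0], "twist": 0}, {"claw": 8.5, "delta_pos": [0, 0, 0], "twist": 0}, {"claw": 8.5, "delta_pos": [0, 0, 0], "twist": 0}]}}

```text
clock: 3.02
tcp_pos: [0.6133, -0.0048, 0.2316]
orientation: [-0.0, -0.001, 1.0, 0.0]
wrist_force: [-0.2, 0.1, -0.0]
finger_gap: 0.0853
```

```bash
cat > look.py <<'E'
from h import *
import sys
# usage: look.py out name:z:x:y ...
def look(out,names):
    ci=imaging.camera_info("wrist"); im=imaging.read_camera("wrist")
    for q,z in names.items():
        for d in spotter.spot_in("wrist",q)[:3]:
            l,t,r,b=d['extent']; print(q,round(d['conf'],2),[round(v) for v in d['extent']],p2w(ci,(l+r)/2,(t+b)/2,z).round(4))
    hsv=cv2.cvtColor(im,cv2.COLOR_RGB2HSV)
    h=hsv[...,0].astype(int); hr=np.where(h<8,h+180,h)
    for n,lo,hi in [("green",60,95),("blue",96,125),("yellow",18,35),("red",170,188)]:
        m=((hr>=lo)&(hr<=hi)&(hsv[...,1]>80)&(hsv[...,2]>40)).astype(np.uint8)
        for c in cv2.findContours(m,0,2)[0]:
            if cv2.contourArea(c)>1500:
                c=cv2.convexHull(c); pts=np.array([p2w(ci,u,v,.006) for u,v in c[:,0]],np.float32)
                (a,b),r=cv2.minEnclosingCircle(pts); print(n,"world",round(a,4),round(b,4),"r",round(r,4),"bbox",cv2.boundingRect(c))
    cv2.imwrite(f"pics/{out}.png",cv2.resize(im[:,:,::-1],(768,576)))
    return ci,im
E
python3 - <<'E'
from look import *
look("w1",dict(flat_gear=.014))
print(get_state()['tcp_pos'])
E
```

```text
flat_gear 0.75 [243, 144, 279, 184] [ 0.6162 -0.0029]
flat_gear 0.46 [334, 113, 417, 190] [0.6004 0.141 ]
green world 0.4548 0.148 r 0.0375 bbox (361, 0, 67, 60)
green world 0.4556 0.147 r 0.0516 bbox (348, 0, 91, 73)
blue world 0.5695 0.3034 r 0.0517 bbox (464, 83, 48, 84)
yellow world 0.6045 0.1442 r 0.0522 bbox (335, 113, 82, 80)
red world 0.6111 -0.1568 r 0.0523 bbox (102, 117, 81, 80)
[ 0.61349496 -0.0046783   0.2318922 ]
```

View pics/w1.png

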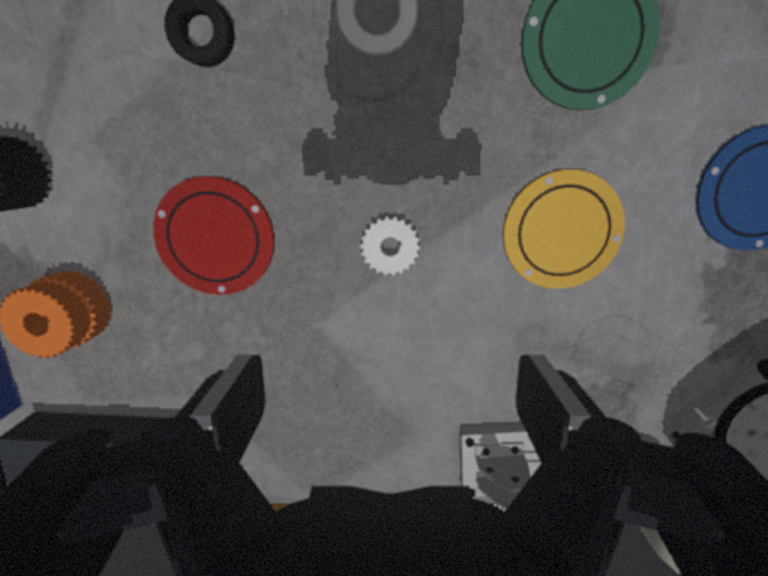

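The wrist view shows the flat gear at (390,245) with plates red (214,235), yellow (564,228), green and blue. This agrees with the top view to about 2 mm. I'll descend on the gear.

Call:
{"fn": "play_rows", "kwargs": {"force": 40, "moves": [{"claw": 7.5, "delta_pos": [-0.27, 0.18, 6], "twist": 0}, {"claw": 7, "delta_pos": [-0.27, 0.18, 12], "twist": 0}, {"claw": 7, "delta_pos": [-0.27, 0.18, 17], "twist": 0}, {"claw": 7, "delta_pos": [-0.27, 0.18, 20.5], "twist": 0}, {"claw": 7, "delta_pos": [-0.27, 0.18, 22], "twist": 0}, {"claw": 7, "delta_pos": [-0.27, 0.18, 22.6], "twist": 0}, {"claw": 7, "delta_pos": [-0.27, 0.18, 22.8], "twist": 0}, {"claw": 7, "delta_pos": [-0.27, 0.18, 22.8], "twist": 0}, {"claw": 7, "delta_pos": [-0.27, 0.18, 22.8], "twist": 0}]}}

```text
clock: 4.25
tcp_pos: [0.6177, -0.0043, 0.0044]
orientation: [0.001, -0.0, 1.0, -0.0]
wrist_force: [1.2, 0.6, -0.7]
finger_gap: 0.07
```

Call:
{"fn": "play_rows", "kwargs": {"force": 40, "moves": [{"claw": 5.5, "delta_pos": [0, 0, 0], "twist": 0}, {"claw": 4.8, "delta_pos": [0, 0, 0], "twist": 0}, {"claw": 4.5, "delta_pos": [0, 0, 0], "twist": 0}, {"claw": 4.5, "delta_pos": [0, 0, 0], "twist": 0}, {"claw": 4.5, "delta_pos": [0, 0, 0], "twist": 0}, {"claw": 4.5, "delta_pos": [0, 0, 0], "twist": 0}]}}

```text
clock: 5.0
tcp_pos: [0.6172, -0.0043, 0.0043]
orientation: [0.001, -0.0, 1.0, -0.0]
wrist_force: [-0.5, -0.3, 5.6]
finger_gap: 0.049
```

Call:
{"fn": "play_rows", "kwargs": {"force": 60, "moves": [{"claw": 4, "delta_pos": [0, 0, -1], "twist": 0}, {"claw": 4, "delta_pos": [0, 0, -4], "twist": 0}, {"claw": 4, "delta_pos": [2, 2, -8], "twist": 0}, {"claw": 4, "delta_pos": [5, 5, -10], "twist": 0}, {"claw": 4, "delta_pos": [9, 8.5, -10], "twist": 0}, {"claw": 4, "delta_pos": [13, 12, -10], "twist": 0}, {"claw": 4, "delta_pos": [15.5, 14.5, -10], "twist": 0}, {"claw": 4, "delta_pos": [16.1, 15, -10], "twist": 0}, {"claw": 4, "delta_pos": [16.1, 15, -10], "twist": 0}, {"claw": 4, "delta_pos": [16.1, 15, -10], "twist": 0}, {"claw": 4, "delta_pos": [16.1, 15, -10], "twist": 0}]}}

```text
clock: 6.38
tcp_pos: [0.4567, 0.1451, 0.1032]
orientation: [0.0, 0.001, 1.0, -0.0]
wrist_force: [0.3, -0.5, -2.1]
finger_gap: 0.0482
```

```bash
python3 - <<'E'
from look import *
s=get_state();print(s['tcp_pos'],s['finger_gap'],s['wrist_force'])
look("w2",{})
E
```

```text
[0.45672545 0.14505782 0.10324295] 0.04815978469334664 [ 0.30110295 -0.47503778 -2.08832647]
green world 0.4547 0.1484 r 0.0372 bbox (221, 145, 85, 66)
green world 0.4544 0.1483 r 0.0512 bbox (205, 127, 118, 96)
blue world 0.5653 0.3069 r 0.053 bbox (378, 249, 100, 69)
yellow world 0.599 0.145 r 0.0512 bbox (209, 285, 102, 45)
```

View pics/w2.png

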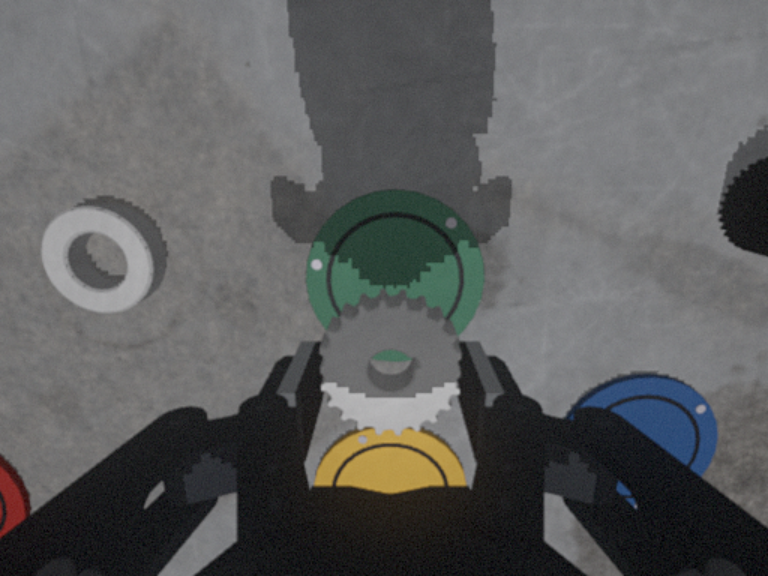

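The gear is held level between the pads with its bore at about (391,368). The green plate lies below it. I'll check the gear's offset from the TCP.

```bash
python3 - <<'E'
from h import *
ci=imaging.camera_info("wrist")
for u,v in [(391,366),(391,371)]: print(p2w(ci,u/1.5,v/1.5,.113))
E
```

```text
[0.4537386  0.14583303]
[0.45563084 0.14583437]
```

Call:
{"fn": "play_rows", "kwargs": {"moves": [{"claw": 4, "delta_pos": [0.05, 0.2, 4], "twist": 0}, {"claw": 4, "delta_pos": [0.05, 0.2, 7.5], "twist": 0}, {"claw": 4, "delta_pos": [0.05, 0.2, 8.8], "twist": 0}, {"claw": 4, "delta_pos": [0.05, 0.2, 9.1], "twist": 0}, {"claw": 4, "delta_pos": [0.05, 0.2, 9.25], "twist": 0}, {"claw": 4, "delta_pos": [0.05, 0.2, 9.25], "twist": 0}, {"claw": 4, "delta_pos": [0.05, 0.2, 9.25], "twist": 0}]}}

```text
clock: 7.3
tcp_pos: [0.456, 0.1479, 0.0116]
orientation: [0.001, -0.0, 1.0, 0.0]
wrist_force: [0.0, -0.1, -1.8]
finger_gap: 0.048
```

Call:
{"fn": "play_rows", "kwargs": {"moves": [{"claw": 5.5, "delta_pos": [0, 0, 0], "twist": 0}, {"claw": 6.5, "delta_pos": [0, 0, 0], "twist": 0}, {"claw": 7, "delta_pos": [0, 0, 0], "twist": 0}, {"claw": 7, "delta_pos": [0, 0, -2], "twist": 0}, {"claw": 7, "delta_pos": [0, 0, -6], "twist": 0}, {"claw": 7.5, "delta_pos": [0, 0, -12], "twist": 0}, {"claw": 8.5, "delta_pos": [0, 0, -14], "twist": 0}, {"claw": 8.5, "delta_pos": [0, 0, -14], "twist": 0}, {"claw": 8.5, "delta_pos": [0, 0, -14], "twist": 0}]}}

```text
clock: 8.43
tcp_pos: [0.4545, 0.1476, 0.1497]
orientation: [-0.001, -0.0, 1.0, -0.0]
wrist_force: [-0.1, -0.3, 0.5]
finger_gap: 0.0851
```

```bash
python3 - <<'E'
from look import *
s=get_state();print(s['tcp_pos'],s['clock'])
look("w3",dict(flat_gear=.02,black_sleeve=.078))
E
```

```text
[0.4545284  0.14762382 0.14971121] 8.425
flat_gear 0.86 [234, 153, 287, 206] [0.4545 0.1487]
black_sleeve 0.76 [444, 106, 512, 176] [0.4094 0.3095]
green world 0.4551 0.1481 r 0.0369 bbox (225, 141, 71, 70)
green world 0.4547 0.1481 r 0.0512 bbox (211, 126, 99, 97)
blue world 0.5644 0.309 r 0.0525 bbox (369, 231, 77, 65)
yellow world 0.6031 0.1452 r 0.0529 bbox (214, 259, 88, 71)
```

View pics/w3.png

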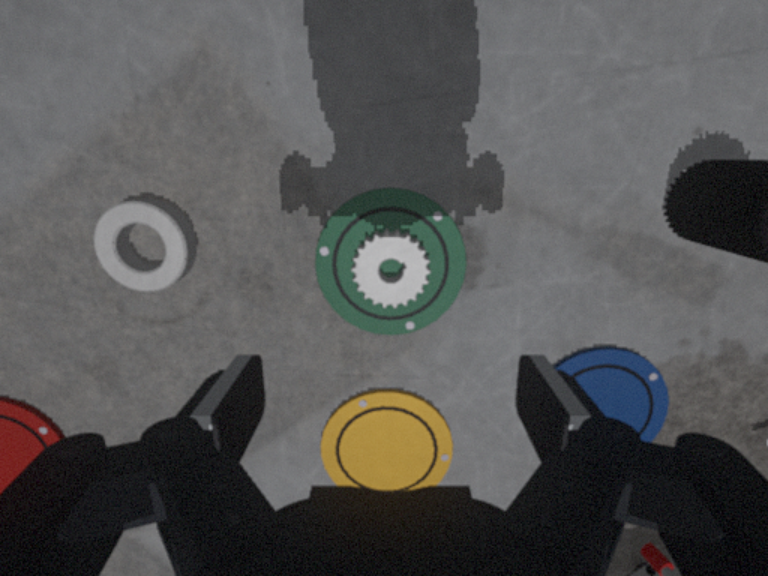

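The flat gear sits centred on the green plate: gear (391,269), plate centre (391,262) before parallax, and the positions agree within 1 mm. Next is the double pinion.

Call:
{"fn": "play_rows", "kwargs": {"moves": [{"claw": 8.5, "delta_pos": [2, -52.9, -8], "twist": 0}, {"claw": 8.5, "delta_pos": [2, -52.9, -8], "twist": 0}, {"claw": 8.5, "delta_pos": [2, -52.9, -8], "twist": 0}, {"claw": 8.5, "delta_pos": [2, -52.9, -8], "twist": 0}, {"claw": 8.5, "delta_pos": [2, -52.9, -8], "twist": 0}, {"claw": 8.5, "delta_pos": [2, -52.9, -8], "twist": 0}, {"claw": 8.5, "delta_pos": [2, -52.9, -8], "twist": 0}, {"claw": 8.5, "delta_pos": [2, -52.9, -8], "twist": 0}, {"claw": 8.5, "delta_pos": [2, -52.9, -8], "twist": 0}, {"claw": 8.5, "delta_pos": [2, -52.9, -8], "twist": 0}, {"claw": 8.5, "delta_pos": [2, -52.9, -8], "twist": 0}, {"claw": 8.5, "delta_pos": [2, -52.9, -8], "twist": 0}]}}

```text
clock: 10.07
tcp_pos: [0.4355, -0.3797, 0.2303]
orientation: [-0.0, -0.001, 1.0, 0.001]
wrist_force: [-0.3, 0.6, 0.7]
finger_gap: 0.0848
```

```bash
python3 - <<'E'
from look import *
s=get_state();print(s['tcp_pos'],s['clock'],s['orientation'])
look("w4",dict(double_pinion=.048,dark_pinion=.05))
E
```

```text
[ 0.43545627 -0.37973666  0.23028255] 10.075 [-3.99533280e-04 -9.26541243e-04  9.99999298e-01  6.21063705e-04]
double_pinion 0.95 [322, 100, 388, 157] [ 0.3907 -0.2739]
double_pinion 0.92 [296, 294, 339, 339] [ 0.6415 -0.3006]
double_pinion 0.91 [248, 32, 304, 98] [ 0.326  -0.3624]
dark_pinion 0.87 [282, 226, 333, 282] [ 0.5463 -0.3189]
red world 0.6062 -0.156 r 0.0524 bbox (387, 246, 60, 50)
```

View pics/w4.png

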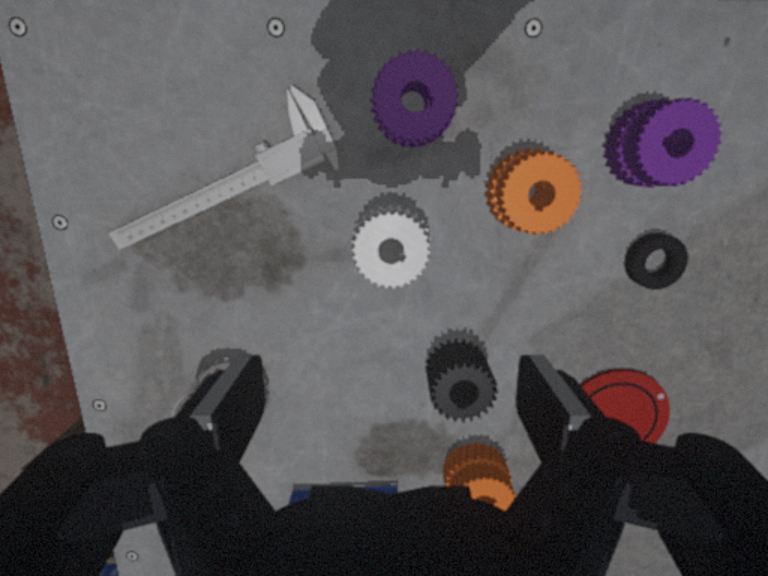

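The bright double pinion's top face is at (391,250) and the dark pinion's at (463,392). The caliper and the orange pinion are clear of the jaws.

```bash
python3 - <<'E'
from h import *
ci=imaging.camera_info("wrist")
print(p2w(ci,391.5/1.5,250/1.5,.048),p2w(ci,463/1.5,392/1.5,.05)); print(get_state()['tcp_pos'])
E
```

```text
[ 0.43487168 -0.37851622] [ 0.55686442 -0.31759006]
[ 0.43573084 -0.38015342  0.23088198]
```

Call:
{"fn": "play_rows", "kwargs": {"force": 60, "moves": [{"claw": 8.5, "delta_pos": [0.1, 0.05, 6], "twist": 0}, {"claw": 8.5, "delta_pos": [0.1, 0.05, 12], "twist": 0}, {"claw": 8.5, "delta_pos": [0.1, 0.05, 16], "twist": 0}, {"claw": 8.5, "delta_pos": [0.1, 0.05, 19.5], "twist": 0}, {"claw": 8.5, "delta_pos": [0.1, 0.05, 21.8], "twist": 0}, {"claw": 8.5, "delta_pos": [0.1, 0.05, 22.6], "twist": 0}, {"claw": 8.5, "delta_pos": [0.1, 0.05, 22.6], "twist": 0}, {"claw": 8.5, "delta_pos": [0.1, 0.05, 22.6], "twist": 0}]}}

```text
clock: 11.22
tcp_pos: [0.4352, -0.3814, 0.0061]
orientation: [0.001, -0.0, 1.0, -0.001]
wrist_force: [0.3, 0.0, 0.3]
finger_gap: 0.0852
```

Call:
{"fn": "play_rows", "kwargs": {"force": 60, "moves": [{"claw": 7.2, "delta_pos": [0, 0, 0], "twist": 0}, {"claw": 6.6, "delta_pos": [0, 0, 0], "twist": 0}, {"claw": 6, "delta_pos": [0, 0, 0], "twist": 0}, {"claw": 5.5, "delta_pos": [0, 0, 0], "twist": 0}, {"claw": 5.5, "delta_pos": [0, 0, 0], "twist": 0}, {"claw": 5.5, "delta_pos": [0, 0, 0], "twist": 0}]}}

```text
clock: 11.98
tcp_pos: [0.4348, -0.38, 0.0061]
orientation: [0.0, -0.001, 1.0, 0.0]
wrist_force: [-1.4, 5.6, 10.3]
finger_gap: 0.0627
```

Call:
{"fn": "play_rows", "kwargs": {"moves": [{"claw": 5, "delta_pos": [0, 0, -1], "twist": 0}, {"claw": 5, "delta_pos": [0, 0, -4], "twist": 0}, {"claw": 5, "delta_pos": [0, 0, -9], "twist": 0}, {"claw": 5, "delta_pos": [-0.4, 2, -12], "twist": 0}, {"claw": 5, "delta_pos": [-1.2, 6, -12], "twist": 0}, {"claw": 5, "delta_pos": [-2.2, 11, -12], "twist": 0}, {"claw": 5, "delta_pos": [-3.3, 17, -12], "twist": 0}, {"claw": 5, "delta_pos": [-4.5, 23, -12], "twist": 0}, {"claw": 5, "delta_pos": [-5.7, 29, -12], "twist": 0}, {"claw": 5, "delta_pos": [-6.9, 35, -12], "twist": 0}, {"claw": 5, "delta_pos": [-8, 41, -12], "twist": 0}, {"claw": 5, "delta_pos": [-9.2, 47, -12], "twist": 0}]}}

```text
clock: 13.48
tcp_pos: [0.5262, 0.0909, 0.1247]
orientation: [-0.0, 0.0, 1.0, -0.0]
wrist_force: [1.7, -0.6, -5.5]
finger_gap: 0.0624
```

Call:
{"fn": "play_rows", "kwargs": {"moves": [{"claw": 5, "delta_pos": [-1.2, 6, 0], "twist": 0}, {"claw": 5, "delta_pos": [-2.3, 12, 0], "twist": 0}, {"claw": 5, "delta_pos": [-3.3, 17, 0], "twist": 0}, {"claw": 5, "delta_pos": [-4, 20.4, 0], "twist": 0}, {"claw": 5, "delta_pos": [-4.2, 21.4, 0], "twist": 0}, {"claw": 5, "delta_pos": [-4.2, 21.4, 0], "twist": 0}, {"claw": 5, "delta_pos": [-4.2, 21.4, 0], "twist": 0}, {"claw": 5, "delta_pos": [-4.2, 21.4, 0], "twist": 0}]}}

```text
clock: 14.48
tcp_pos: [0.5682, 0.3019, 0.1249]
orientation: [-0.0, 0.001, 1.0, -0.0]
wrist_force: [-0.8, -0.2, -4.9]
finger_gap: 0.0623
```

```bash
python3 - <<'E'
from look import *
s=get_state();print(s['tcp_pos'],s['clock'],s['finger_gap'],s['wrist_force'])
look("w5",{})
E
```

```text
[0.56823221 0.30194387 0.12491894] 14.475 0.06226937898798827 [-0.82321665 -0.24420343 -4.90583322]
green world 0.4555 0.1478 r 0.0374 bbox (28, 0, 92, 99)
green world 0.4555 0.1493 r 0.0519 bbox (12, 0, 127, 115)
blue world 0.5695 0.3069 r 0.0375 bbox (226, 144, 79, 54)
blue world 0.5683 0.3069 r 0.0516 bbox (211, 128, 109, 80)
yellow world 0.6035 0.1457 r 0.0529 bbox (46, 166, 108, 99)
red world 0.7008 0.5604 r 0.0611 bbox (479, 255, 33, 89)
```

View pics/w5.png

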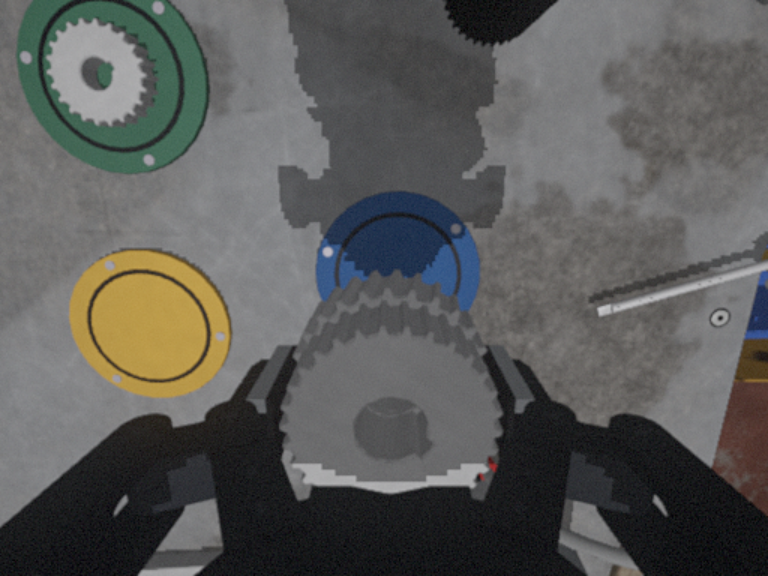

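The double pinion is held level over the blue plate, whose centre is at about (398,262). I'll lower it.

Call:
{"fn": "play_rows", "kwargs": {"moves": [{"claw": 5, "delta_pos": [-0.05, 0.35, 5], "twist": 0}, {"claw": 5, "delta_pos": [-0.05, 0.35, 9], "twist": 0}, {"claw": 5, "delta_pos": [-0.05, 0.35, 10.6], "twist": 0}, {"claw": 5, "delta_pos": [-0.05, 0.35, 11], "twist": 0}, {"claw": 5, "delta_pos": [-0.05, 0.35, 11.15], "twist": 0}, {"claw": 5, "delta_pos": [-0.05, 0.35, 11.2], "twist": 0}, {"claw": 5, "delta_pos": [-0.05, 0.35, 11.2], "twist": 0}]}}

```text
clock: 15.4
tcp_pos: [0.5695, 0.3071, 0.014]
orientation: [0.001, -0.0, 1.0, 0.0]
wrist_force: [-0.2, -0.3, -4.5]
finger_gap: 0.0623
```

Call:
{"fn": "play_rows", "kwargs": {"moves": [{"claw": 7, "delta_pos": [0, 0, 0], "twist": 0}, {"claw": 8, "delta_pos": [0, 0, 0], "twist": 0}, {"claw": 8.5, "delta_pos": [0, 0, 0], "twist": 0}, {"claw": 8.5, "delta_pos": [0, 0, 0], "twist": 0}, {"claw": 8.5, "delta_pos": [0, 0, -2], "twist": 0}, {"claw": 8.5, "delta_pos": [0, 0, -6], "twist": 0}, {"claw": 8.5, "delta_pos": [0, 0, -12], "twist": 0}, {"claw": 8.5, "delta_pos": [0, 0, -16], "twist": 0}, {"claw": 8.5, "delta_pos": [0, 0, -16], "twist": 0}, {"claw": 8.5, "delta_pos": [0, 0, -16], "twist": 0}]}}

```text
clock: 16.65
tcp_pos: [0.5684, 0.3067, 0.1723]
orientation: [-0.0, -0.0, 1.0, -0.0]
wrist_force: [0.1, 0.9, -0.5]
finger_gap: 0.0853
```

```bash
python3 - <<'E'
from look import *
s=get_state();print(s['tcp_pos'],s['clock'])
look("w6",dict(double_pinion=.054))
E
```

```text
[0.5684495  0.30666383 0.17229993] 16.65
double_pinion 0.91 [230, 144, 289, 214] [0.5653 0.3066]
green world 0.4551 0.1491 r 0.0518 bbox (47, 0, 106, 113)
blue world 0.6019 0.5658 r 0.0374 bbox (458, 170, 54, 49)
blue world 0.5693 0.3068 r 0.0516 bbox (213, 124, 94, 92)
yellow world 0.6047 0.1462 r 0.0527 bbox (72, 157, 93, 86)
red world 0.7056 0.5798 r 0.0649 bbox (443, 244, 69, 69)
```

View pics/w6.png

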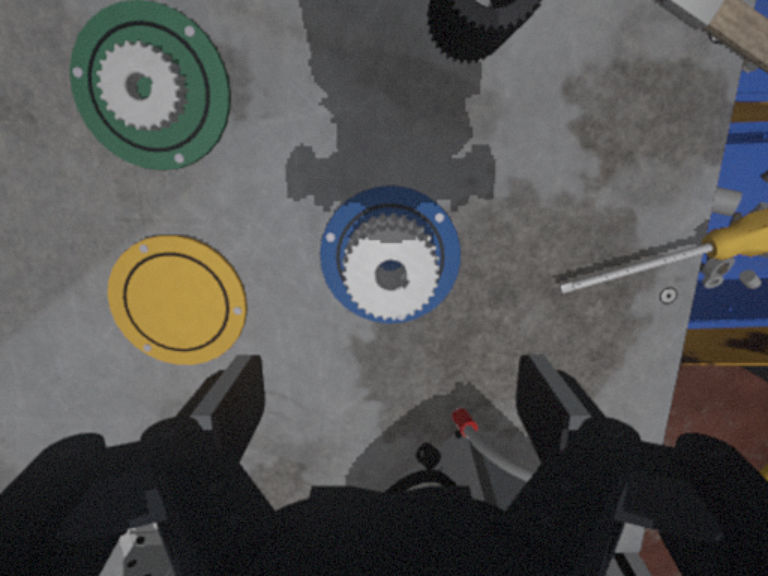

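The double pinion stands centred on blue; its lower rim is concentric with the plate's ring. Next is the dark pinion.

Call:
{"fn": "play_rows", "kwargs": {"moves": [{"claw": 8.5, "delta_pos": [1.2, -62.5, -3], "twist": 0}, {"claw": 8.5, "delta_pos": [1.2, -62.5, -3], "twist": 0}, {"claw": 8.5, "delta_pos": [1.2, -62.5, -3], "twist": 0}, {"claw": 8.5, "delta_pos": [1.2, -62.5, -3], "twist": 0}, {"claw": 8.5, "delta_pos": [1.2, -62.5, -3], "twist": 0}, {"claw": 8.5, "delta_pos": [1.2, -62.5, -3], "twist": 0}, {"claw": 8.5, "delta_pos": [1.2, -62.5, -3], "twist": 0}, {"claw": 8.5, "delta_pos": [1.2, -62.5, -3], "twist": 0}, {"claw": 8.5, "delta_pos": [1.2, -62.5, -3], "twist": 0}, {"claw": 8.5, "delta_pos": [1.2, -62.5, -3], "twist": 0}, {"claw": 8.5, "delta_pos": [1.2, -62.5, -3], "twist": 0}, {"claw": 8.5, "delta_pos": [1.2, -62.5, -3], "twist": 0}]}}

```text
clock: 18.25
tcp_pos: [0.5561, -0.3178, 0.201]
orientation: [-0.001, 0.0, 1.0, 0.001]
wrist_force: [0.1, 0.6, 0.5]
finger_gap: 0.0852
```

Call:
{"fn": "play_rows", "kwargs": {"moves": [{"claw": 8.5, "delta_pos": [0, 0, 0], "twist": 0}, {"claw": 8.5, "delta_pos": [0, 0, 0], "twist": 0}]}}

```text
clock: 18.5
tcp_pos: [0.5572, -0.3166, 0.2028]
orientation: [-0.0, -0.001, 1.0, 0.0]
wrist_force: [0.3, 0.3, 0.5]
finger_gap: 0.085
```

```bash
python3 - <<'E'
from look import *
s=get_state();print(s['tcp_pos'],s['clock'],s['orientation'])
look("w7",dict(dark_pinion=.05))
E
```

```text
[ 0.55719365 -0.31660645  0.20281567] 18.5 [-8.33586807e-05 -1.23209550e-03  9.99999222e-01  1.77018806e-04]
dark_pinion 0.67 [230, 143, 288, 196] [ 0.5528 -0.3171]
blue world 0.7558 -0.3996 r 0.0682 bbox (160, 264, 64, 77)
red world 0.6101 -0.1584 r 0.0524 bbox (345, 167, 83, 78)
```

View pics/w7.png

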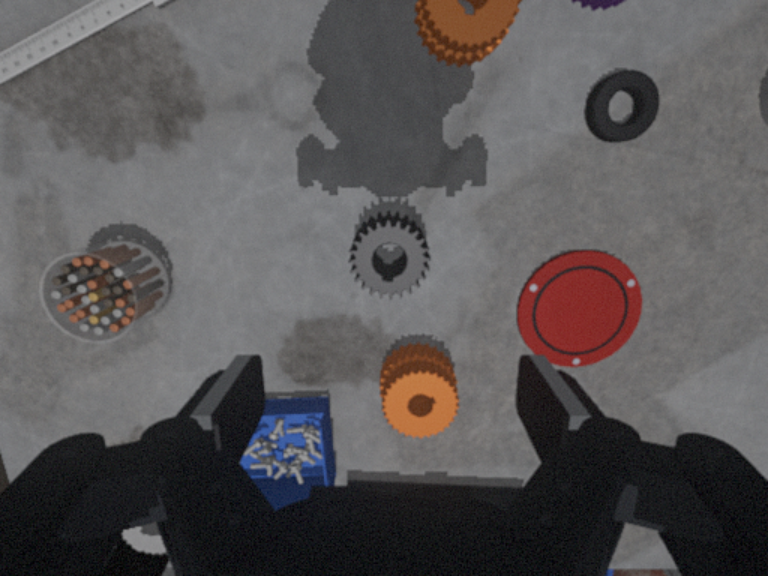

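The dark pinion's top face is at (390,258), with nothing beside the jaws. I'll grasp it.

Call:
{"fn": "play_rows", "kwargs": {"force": 60, "moves": [{"claw": 8.5, "delta_pos": [0.15, -0.05, 6], "twist": 0}, {"claw": 8.5, "delta_pos": [0.15, -0.05, 11], "twist": 0}, {"claw": 8.5, "delta_pos": [0.15, -0.05, 15], "twist": 0}, {"claw": 8.2, "delta_pos": [0.15, -0.05, 18], "twist": 0}, {"claw": 8.2, "delta_pos": [0.15, -0.05, 19.2], "twist": 0}, {"claw": 8.2, "delta_pos": [0.15, -0.05, 19.2], "twist": 0}, {"claw": 8.2, "delta_pos": [0.15, -0.05, 19.2], "twist": 0}]}}

```text
clock: 19.48
tcp_pos: [0.5565, -0.3194, 0.0125]
orientation: [0.001, -0.0, 1.0, -0.001]
wrist_force: [0.1, 0.3, 0.7]
finger_gap: 0.0822
```

Call:
{"fn": "play_rows", "kwargs": {"force": 60, "moves": [{"claw": 6.8, "delta_pos": [0, 0, 0], "twist": 0}, {"claw": 5.9, "delta_pos": [0, 0, 0], "twist": 0}, {"claw": 5.2, "delta_pos": [0, 0, 0], "twist": 0}, {"claw": 4.8, "delta_pos": [0, 0, 0], "twist": 0}, {"claw": 4.8, "delta_pos": [0, 0, 0], "twist": 0}, {"claw": 4.8, "delta_pos": [0, 0, 0], "twist": 0}]}}

```text
clock: 20.23
tcp_pos: [0.5561, -0.3183, 0.0122]
orientation: [0.001, -0.0, 1.0, 0.0]
wrist_force: [0.1, 3.9, 7.0]
finger_gap: 0.0569
```

Call:
{"fn": "play_rows", "kwargs": {"moves": [{"claw": 4.3, "delta_pos": [0, 0, -1], "twist": 0}, {"claw": 4.3, "delta_pos": [0, 0, -4], "twist": 0}, {"claw": 4.3, "delta_pos": [0, 0, -9], "twist": 0}, {"claw": 4.3, "delta_pos": [-0.2, 3, -11], "twist": 0}, {"claw": 4.3, "delta_pos": [-0.8, 8, -11], "twist": 0}, {"claw": 4.3, "delta_pos": [-1.5, 14, -11], "twist": 0}, {"claw": 4.3, "delta_pos": [-2.1, 20, -11], "twist": 0}, {"claw": 4.3, "delta_pos": [-2.7, 26, -11], "twist": 0}, {"claw": 4.3, "delta_pos": [-3.3, 32, -11], "twist": 0}, {"claw": 4.3, "delta_pos": [-4, 38, -11], "twist": 0}, {"claw": 4.3, "delta_pos": [-4.5, 43, -11], "twist": 0}, {"claw": 4.3, "delta_pos": [-4.8, 45.6, -11], "twist": 0}]}}

```text
clock: 21.72
tcp_pos: [0.6025, 0.1399, 0.1204]
orientation: [-0.001, -0.002, 1.0, -0.0]
wrist_force: [0.4, -0.7, -5.5]
finger_gap: 0.0564
```

Call:
{"fn": "play_rows", "kwargs": {"moves": [{"claw": 4.3, "delta_pos": [0, 0.7, 0], "twist": 0}, {"claw": 4.3, "delta_pos": [0, 0.7, 0], "twist": 0}, {"claw": 4.3, "delta_pos": [0, 0.7, 0], "twist": 0}]}}

```text
clock: 22.1
tcp_pos: [0.6031, 0.143, 0.1207]
orientation: [-0.0, 0.001, 1.0, -0.0]
wrist_force: [0.1, -0.7, -5.8]
finger_gap: 0.0562
```

```bash
python3 - <<'E'
from look import *
s=get_state();print(s['tcp_pos'],s['clock'],s['finger_gap'],s['wrist_force'])
look("w8",{})
E
```

```text
[0.60311756 0.14301242 0.12065428] 22.1 0.05620110053522221 [ 0.12370611 -0.72832027 -5.81378456]
green world 0.4583 0.1477 r 0.0367 bbox (219, 0, 94, 53)
green world 0.4563 0.148 r 0.0509 bbox (201, 0, 131, 73)
blue world 0.5691 0.3054 r 0.052 bbox (383, 86, 115, 116)
yellow world 0.6048 0.145 r 0.0378 bbox (222, 145, 81, 59)
yellow world 0.6041 0.1452 r 0.0518 bbox (207, 128, 111, 87)
```

View pics/w8.png

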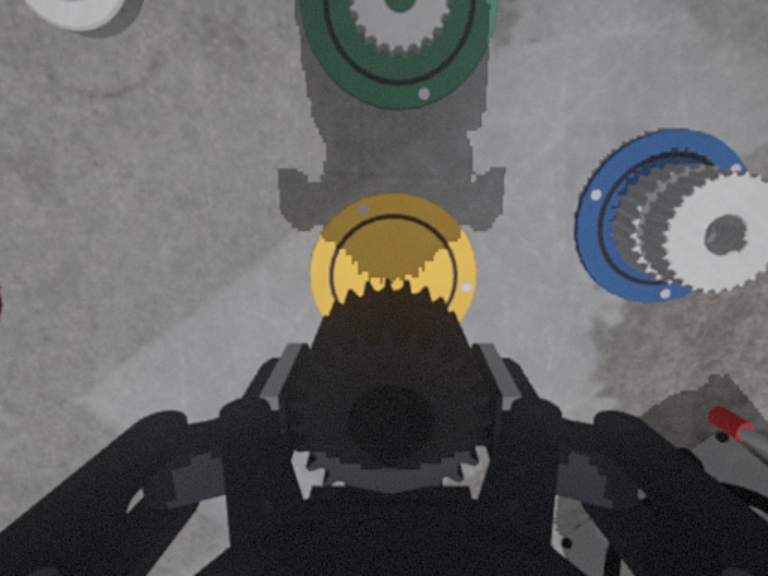

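The dark pinion is held level over yellow, whose centre is at about (394,266). The blue and green stations are undisturbed. Lowering.

Call:
{"fn": "play_rows", "kwargs": {"moves": [{"claw": 4.3, "delta_pos": [-0.1, 0.15, 5], "twist": 0}, {"claw": 4.3, "delta_pos": [-0.1, 0.15, 8.5], "twist": 0}, {"claw": 4.3, "delta_pos": [-0.1, 0.15, 9.8], "twist": 0}, {"claw": 4.3, "delta_pos": [-0.1, 0.15, 10.2], "twist": 0}, {"claw": 4.3, "delta_pos": [-0.1, 0.15, 10.3], "twist": 0}, {"claw": 4.3, "delta_pos": [-0.1, 0.15, 10.35], "twist": 0}, {"claw": 4.3, "delta_pos": [-0.1, 0.15, 10.35], "twist": 0}]}}

```text
clock: 23.02
tcp_pos: [0.605, 0.146, 0.0184]
orientation: [0.001, -0.0, 1.0, 0.0]
wrist_force: [0.1, 0.1, -5.5]
finger_gap: 0.0565
```

Call:
{"fn": "play_rows", "kwargs": {"moves": [{"claw": 6.5, "delta_pos": [0, 0, 0], "twist": 0}, {"claw": 7.5, "delta_pos": [0, 0, 0], "twist": 0}, {"claw": 8.2, "delta_pos": [0, 0, 0], "twist": 0}, {"claw": 8.2, "delta_pos": [0, 0, -1], "twist": 0}, {"claw": 8.2, "delta_pos": [0, 0, -4], "twist": 0}, {"claw": 8.2, "delta_pos": [0, 0, -10], "twist": 0}, {"claw": 8.2, "delta_pos": [0, 0, -16], "twist": 0}, {"claw": 8.5, "delta_pos": [0, 0, -20], "twist": 0}, {"claw": 8.5, "delta_pos": [0, 0, -20], "twist": 0}, {"claw": 8.5, "delta_pos": [0, 0, -20], "twist": 0}]}}

```text
clock: 24.28
tcp_pos: [0.6041, 0.1458, 0.2173]
orientation: [0.0, -0.0, 1.0, 0.0]
wrist_force: [-0.4, -0.1, 0.0]
finger_gap: 0.0853
```

```bash
python3 - <<'E'
from look import *
s=get_state();print(s['tcp_pos'],s['clock'])
look("w9",dict(dark_pinion=.056,black_sleeve=.078))
E
```

```text
[0.60405944 0.1457841  0.21731181] 24.275
dark_pinion 0.9 [235, 143, 286, 198] [0.6025 0.1465]
black_sleeve 0.87 [438, 2, 488, 16] [0.4547 0.321 ]
black_sleeve 0.41 [213, 3, 306, 79] [0.4798 0.1456]
blue world 0.5693 0.3059 r 0.0519 bbox (349, 90, 83, 86)
yellow world 0.6046 0.1448 r 0.0521 bbox (218, 121, 83, 81)
red world 0.6115 -0.1548 r 0.0528 bbox (0, 126, 63, 81)
```

Call:
{"fn": "play_rows", "kwargs": {"moves": [{"claw": 8.5, "delta_pos": [19.3, 20.4, -2], "twist": 0}, {"claw": 8.5, "delta_pos": [19.3, 20.4, -2], "twist": 0}, {"claw": 8.5, "delta_pos": [19.3, 20.4, -2], "twist": 0}, {"claw": 8.5, "delta_pos": [19.3, 20.4, -2], "twist": 0}, {"claw": 8.5, "delta_pos": [19.3, 20.4, -2], "twist": 0}, {"claw": 8.5, "delta_pos": [19.3, 20.4, -2], "twist": 0}, {"claw": 8.5, "delta_pos": [19.3, 20.4, -2], "twist": 0}, {"claw": 8.5, "delta_pos": [19.3, 20.4, -2], "twist": 0}, {"claw": 8.5, "delta_pos": [19.3, 20.4, -2], "twist": 0}]}}

```text
clock: 25.55
tcp_pos: [0.4119, 0.3489, 0.237]
orientation: [-0.0, 0.001, 1.0, -0.0]
wrist_force: [0.6, -0.3, -0.0]
finger_gap: 0.0849
```

```bash
python3 - <<'E'
from look import *
s=get_state();print(s['tcp_pos'],s['clock'])
look("w10",dict(black_sleeve=.078))
E
```

```text
[0.41193374 0.34891715 0.23700041] 25.55
black_sleeve 0.62 [248, 140, 293, 195] [0.4067 0.3601]
green world 0.4548 0.1495 r 0.0516 bbox (75, 154, 76, 72)
blue world 0.4785 0.626 r 0.1182 bbox (390, 150, 122, 110)
blue world 0.3156 0.5783 r 0.1174 bbox (377, 0, 135, 140)
yellow world 0.5807 0.6309 r 0.1003 bbox (387, 236, 125, 53)
red world 0.2389 0.3689 r 0.072 bbox (215, 0, 126, 23)
```

View pics/w10.png

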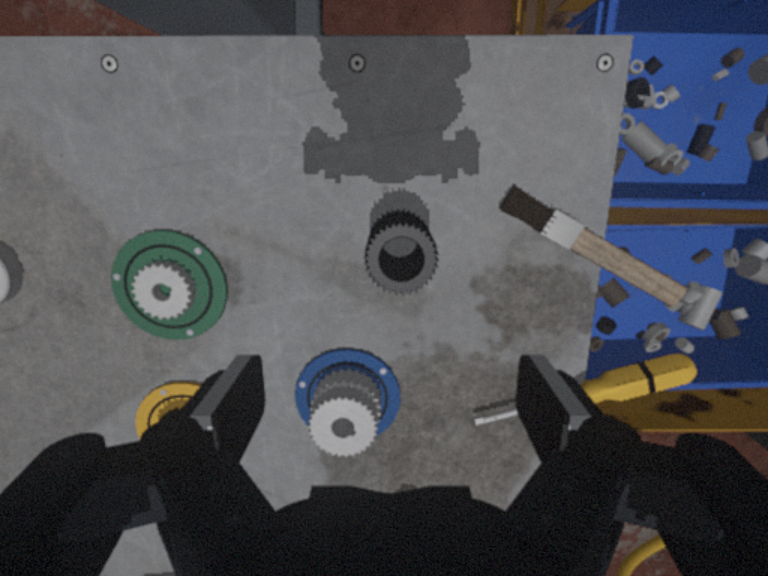

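The sleeve's top face is at (402,257), i.e. about (0.411, 0.3565). The brush lies at about (515,195), clear of the jaws.

Call:
{"fn": "play_rows", "kwargs": {"force": 60, "moves": [{"claw": 8.2, "delta_pos": [0.1, 0.75, 4], "twist": 0}, {"claw": 8.2, "delta_pos": [0.1, 0.75, 8], "twist": 0}, {"claw": 8.2, "delta_pos": [0.1, 0.75, 12], "twist": 0}, {"claw": 8.2, "delta_pos": [0.1, 0.75, 16], "twist": 0}, {"claw": 8.2, "delta_pos": [0.1, 0.75, 19.5], "twist": 0}, {"claw": 8.2, "delta_pos": [0.1, 0.75, 21], "twist": 0}, {"claw": 8.2, "delta_pos": [0.1, 0.75, 21], "twist": 0}, {"claw": 8.2, "delta_pos": [0.1, 0.75, 21], "twist": 0}]}}

```text
clock: 26.65
tcp_pos: [0.4113, 0.3578, 0.0287]
orientation: [0.001, -0.0, 1.0, 0.001]
wrist_force: [-0.2, 0.4, 1.4]
finger_gap: 0.0821
```

Call:
{"fn": "play_rows", "kwargs": {"force": 60, "moves": [{"claw": 6.8, "delta_pos": [0, 0, 0], "twist": 0}, {"claw": 5.9, "delta_pos": [0, 0, 0], "twist": 0}, {"claw": 5.2, "delta_pos": [0, 0, 0], "twist": 0}, {"claw": 4.7, "delta_pos": [0, 0, 0], "twist": 0}, {"claw": 4.3, "delta_pos": [0, 0, 0], "twist": 0}, {"claw": 4.3, "delta_pos": [0, 0, 0], "twist": 0}, {"claw": 4.3, "delta_pos": [0, 0, 0], "twist": 0}]}}

```text
clock: 27.52
tcp_pos: [0.4107, 0.3573, 0.0284]
orientation: [0.001, -0.0, 1.0, 0.0]
wrist_force: [-0.7, -1.7, 5.9]
finger_gap: 0.0528
```

Call:
{"fn": "play_rows", "kwargs": {"moves": [{"claw": 4, "delta_pos": [0, 0, -1], "twist": 0}, {"claw": 4, "delta_pos": [0, 0, -4], "twist": 0}, {"claw": 4, "delta_pos": [0, 0, -9], "twist": 0}, {"claw": 4, "delta_pos": [0, 0, -12], "twist": 0}, {"claw": 4, "delta_pos": [-1, -2.5, -12], "twist": 0}, {"claw": 4, "delta_pos": [-2.5, -6.5, -12], "twist": 0}, {"claw": 4, "delta_pos": [-4.5, -11.6, -12], "twist": 0}, {"claw": 4, "delta_pos": [-6.6, -17, -12], "twist": 0}, {"claw": 4, "delta_pos": [-8.7, -22.4, -12], "twist": 0}, {"claw": 4, "delta_pos": [-10.8, -27.8, -12], "twist": 0}, {"claw": 4, "delta_pos": [-12.9, -33.2, -12], "twist": 0}, {"claw": 4, "delta_pos": [-15, -38.6, -12], "twist": 0}]}}

```text
clock: 29.02
tcp_pos: [0.5601, -0.0303, 0.147]
orientation: [-0.001, -0.0, 1.0, 0.0]
wrist_force: [1.4, 0.1, -5.1]
finger_gap: 0.0523
```

Call:
{"fn": "play_rows", "kwargs": {"moves": [{"claw": 4, "delta_pos": [-2, -5.2, 0], "twist": 0}, {"claw": 4, "delta_pos": [-3.8, -9.8, 0], "twist": 0}, {"claw": 4, "delta_pos": [-4.7, -12.1, 0], "twist": 0}, {"claw": 4, "delta_pos": [-5, -12.9, 0], "twist": 0}, {"claw": 4, "delta_pos": [-5, -12.9, 0], "twist": 0}, {"claw": 4, "delta_pos": [-5, -12.9, 0], "twist": 0}, {"claw": 4, "delta_pos": [-5, -12.9, 0], "twist": 0}]}}

```text
clock: 29.9
tcp_pos: [0.6101, -0.1564, 0.1475]
orientation: [-0.0, -0.001, 1.0, 0.0]
wrist_force: [-0.2, -1.2, -4.2]
finger_gap: 0.0524
```

```bash
python3 - <<'E'
from look import *
s=get_state();print(s['tcp_pos'],s['clock'],s['finger_gap'],s['wrist_force'])
look("w11",{})
E
```

```text
[ 0.61010258 -0.15641395  0.14746577] 29.9 0.05235931488840589 [-0.16654142 -1.18254898 -4.21017157]
blue world 0.7573 -0.4213 r 0.0831 bbox (0, 249, 79, 95)
red world 0.6108 -0.1576 r 0.0377 bbox (222, 140, 74, 57)
red world 0.6104 -0.1576 r 0.0517 bbox (208, 125, 102, 82)
```

View pics/w11.png

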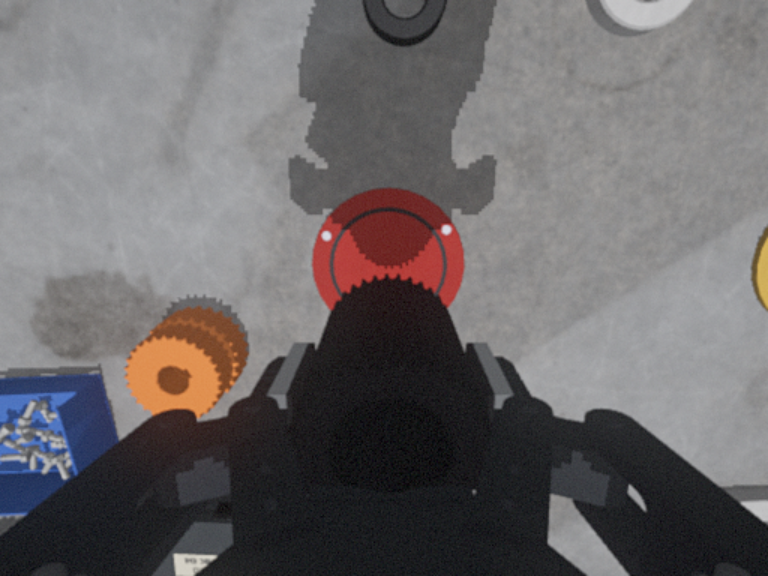

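The sleeve is held upright over red, whose centre is at about (388,262). The black ring is undisturbed. Lowering.

Call:
{"fn": "play_rows", "kwargs": {"moves": [{"claw": 4, "delta_pos": [0, -0.1, 5], "twist": 0}, {"claw": 4, "delta_pos": [0, -0.1, 9.3], "twist": 0}, {"claw": 4, "delta_pos": [0, -0.1, 10.8], "twist": 0}, {"claw": 4, "delta_pos": [0, -0.1, 11.2], "twist": 0}, {"claw": 4, "delta_pos": [0, -0.1, 11.35], "twist": 0}, {"claw": 4, "delta_pos": [0, -0.1, 11.4], "twist": 0}, {"claw": 4, "delta_pos": [0, -0.1, 11.4], "twist": 0}]}}

```text
clock: 30.82
tcp_pos: [0.6112, -0.159, 0.0345]
orientation: [0.001, -0.0, 1.0, -0.0]
wrist_force: [0.5, 0.6, -2.5]
finger_gap: 0.0526
```

Call:
{"fn": "play_rows", "kwargs": {"moves": [{"claw": 6, "delta_pos": [0, 0, 0], "twist": 0}, {"claw": 7.2, "delta_pos": [0, 0, 0], "twist": 0}, {"claw": 8.2, "delta_pos": [0, 0, 0], "twist": 0}, {"claw": 8.2, "delta_pos": [0, 0, 0], "twist": 0}, {"claw": 8.2, "delta_pos": [0, 0, -3], "twist": 0}, {"claw": 8.2, "delta_pos": [0, 0, -8], "twist": 0}, {"claw": 8.2, "delta_pos": [0, 0, -14], "twist": 0}, {"claw": 8.5, "delta_pos": [0, 0, -20], "twist": 0}, {"claw": 8.5, "delta_pos": [0, 0, -20], "twist": 0}, {"claw": 8.5, "delta_pos": [0, 0, -20], "twist": 0}]}}

```text
clock: 32.08
tcp_pos: [0.6103, -0.1587, 0.2331]
orientation: [0.0, -0.0, 1.0, -0.0]
wrist_force: [-0.6, 1.1, -1.2]
finger_gap: 0.0852
```

```bash
python3 - <<'E'
from look import *
s=get_state();print(s['tcp_pos'],s['clock'])
look("w12",dict(black_sleeve=.084))
E
```

```text
[ 0.61033533 -0.15870156  0.23310763] 32.075
black_sleeve 0.82 [236, 143, 284, 200] [ 0.6075 -0.1584]
blue world 0.7536 -0.442 r 0.094 bbox (5, 219, 114, 76)
yellow world 0.6047 0.1424 r 0.0525 bbox (452, 115, 60, 79)
red world 0.6106 -0.1577 r 0.0519 bbox (221, 120, 80, 76)
```

View pics/w12.png

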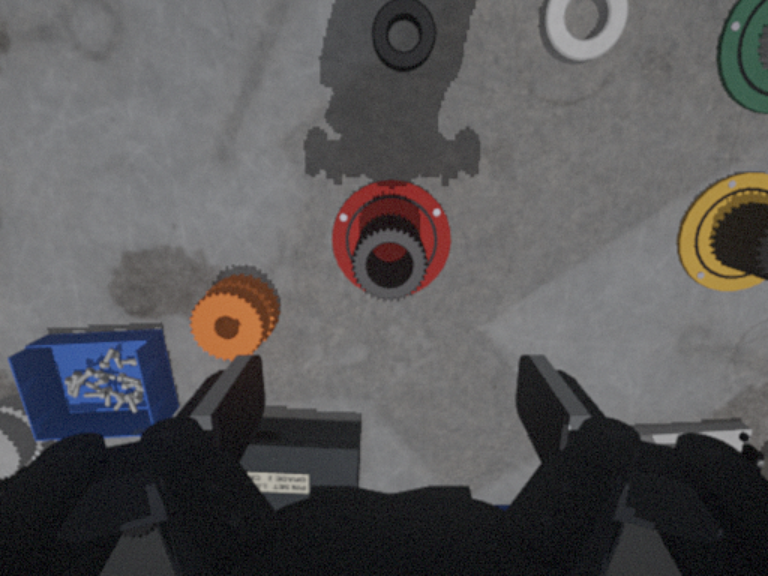

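The sleeve stands centred on red. I'll do one final overall check from the top camera.

```bash
python3 - <<'E'
from h import *
im=imaging.read_camera("top")[110:250,60:420]; cv2.imwrite("pics/t2.png",cv2.resize(im[:,:,::-1],(792,308),interpolation=cv2.INTER_CUBIC))
E
```

```text
(no output)
```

View pics/t2.png

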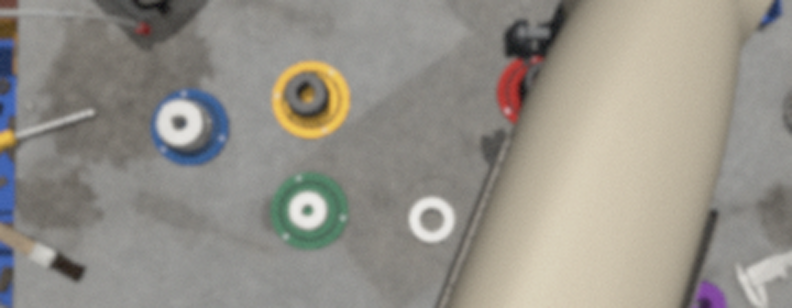

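The top view shows blue (180,122), yellow (307,93) and green (307,210) each with their part standing in the middle. The bright ring is where it was. Red is hidden by the arm here, but the wrist view confirmed it.

```bash
python3 -c "
from workcell import env; print(env.hand_in())"
```

```text
the job is handed in; nothing more can be done
None
```

All four parts are standing upright on their plates, and the job was handed in at about 32 s on the robot's clock. I placed them in the order listed: flat gear on green, double pinion on blue, dark pinion on yellow and black sleeve on red.

**Placing:** wrist pictures after each release put the parts about 1–2 mm from their plate centres across the bench. For the three taller parts, the reading along the bench is skewed by their visible sides, so I judged that direction from the robot's own position. That position was also within about 2 mm of the plate centres.

**Other items:** neither setting ring was touched, and both are still where they lay. I left the orange and purple pinions alone.

**Last checks:** the final top view confirmed green, blue and yellow, but the arm hid the red plate. The sleeve was checked only in the wrist view just before that, which showed it upright and centred. The wrist force readings at the end of each move never went above about 12 N. The top and wrist cameras differed by 2–3 mm sideways, and I used the wrist values, which fitted the robot's own position better.

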